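Make up the pairs in a backgammon maker's fitting trays

TASK

Each of the three two-place trays should hold a matched pair for the next backgammon set - two dice cups, two folded brass hinges, two bone dice - but the pieces in the back places (farther from the robot) have been mixed up. Move those three so that each lies with its mate, in the middle of the back place of that tray, the cup mouth up and the hinge flat and lying the same way as its mate; the empty cork mat is free for setting a piece down on the way. Set the pieces down rather than dropping them, and do not disturb those in the front places.

Things in the scene. Friction and masses are not known exactly. Their poses are not given: they have to be found in the camera images.
- cup_stray: The cup to be moved: at the start it stands in the back place of a tray that is not its own. A turned wooden dice cup, 54 mm across (56 mm over its foot, the lowest 5 mm), 62 mm tall, wall 4 mm, open at the top, 70 g. Origin: centre of its underside; z up out of the mouth.
- hinge_stray: The hinge to be moved: at the start it stands in the back place of a tray that is not its own. A solid brass butt hinge, folded shut and lying flat: 60 mm long (x), 30 mm wide (y), 14 mm high, knuckle barrel on the +y side, 150 g. Origin: centre of its underside, in the middle of length and width; z up.
- die_stray: The die to be moved: at the start it stands in the back place of a tray that is not its own. A bone die, 19 mm cube with dark pips, 14 g. Origin: its centre; x, y and z square to its faces, z up at the start.
- cup_front: The cup in the front place of its own tray; it stays there. Loose, same make as the other: a turned wooden dice cup, 54 mm across (56 mm over its foot, the lowest 5 mm), 62 mm tall, wall 4 mm, open at the top, 70 g. Origin: centre of its underside; z up out of the mouth.
- hinge_front: The hinge in the front place of its own tray; it stays there. Loose, same make as the other: a solid brass butt hinge, folded shut and lying flat: 60 mm long (x), 30 mm wide (y), 14 mm high, knuckle barrel on the +y side, 150 g. Origin: centre of its underside, in the middle of length and width; z up. Its length lies roughly along the tray's length (within 0.1 rad).
- die_front: The die in the front place of its own tray; it stays there. Loose, same make as the other: a bone die, 19 mm cube with dark pips, 14 g. Origin: its centre; x, y and z square to its faces, z up at the start.
- tray_cups: Tray for the dice cups, with a dice cup in its front place. Dark wood, fixed, 200 x 100 mm, 9 mm high; two places of 91 x 88 mm with green felt floor 6 mm above the bench; rim and the bar between rise 3 mm above the felt. Origin: centre of underside. x along its length, away from the robot (turned up to 0.2 rad): front place centred at x = -50 mm, back place at x = +50 mm.
- tray_hinges: Tray for the hinges, with a hinge in its front place. Dark wood, fixed, 200 x 100 mm, 9 mm high; two places of 91 x 88 mm with green felt floor 6 mm above the bench; rim and the bar between rise 3 mm above the felt. Origin: centre of underside. x along its length, away from the robot (turned up to 0.2 rad): front place centred at x = -50 mm, back place at x = +50 mm.
- tray_dice: Tray for the dice, with a die in its front place. Dark wood, fixed, 200 x 100 mm, 9 mm high; two places of 91 x 88 mm with green felt floor 6 mm above the bench; rim and the bar between rise 3 mm above the felt. Origin: centre of underside. x along its length, away from the robot (turned up to 0.2 rad): front place centred at x = -50 mm, back place at x = +50 mm.
- mat: Free spot: empty square cork mat fixed to the bench, 110 x 110 mm, 4 mm thick. Origin: centre of its underside. Loose odds and ends, at most 30 mm high, lie 80 mm or more from its centre, in front of and behind it.
Not all that is in view belongs to the job. Leave any green or turquoise look-alike of the hinge_front alone.

How it is judged:
At the end, for the whole second after the job is handed in: Each moved piece rests, released, on the felt of the back place of its mate's tray, within 15 mm of the middle along and across; cups and hinges upright/flat within 0.12 rad, the hinges parallel within 0.35 rad; front pieces within 15 mm of their start, not tipped (x of cup_stray in the frame of tray_cups between 0.035 and 0.065 m and y of cup_stray in the frame of tray_cups between -0.015 and 0.015 m and z of cup_stray in the frame of tray_cups between 0.003 and 0.01 m and linear speed of each of cup_stray, hinge_stray, die_stray below 0.02 m/s and x of hinge_stray in the frame of tray_hinges between 0.035 and 0.065 m and y of hinge_stray in the frame of tray_hinges between -0.015 and 0.015 m and z of hinge_stray in the frame of tray_hinges between 0.003 and 0.01 m and x of die_stray in the frame of tray_dice between 0.035 and 0.065 m and y of die_stray in the frame of tray_dice between -0.015 and 0.015 m and z of die_stray in the frame of tray_dice between 0.0125 and 0.0195 m and angle between each of cup_stray, cup_front, hinge_stray, hinge_front's own z axis and vertical below 0.12 rad and angle between the x axis of hinge_stray and the x axis of hinge_front, either way round below 0.35 rad and distance of each of cup_front, hinge_front, die_front from where it was at the start of the episode below 0.015 m); the robot touches nothing.
It fails at once if a piece in a front place is shifted by more than 15 mm (distance of any of cup_front, hinge_front, die_front from where it was at the start of the episode above 0.015 m).
It fails at once if a piece being moved is let go in the air, more than 45 mm above the bench ((height (world z) of cup_stray above 0.045 m and contact force between the fingers and cup_stray below 0.05 N) or (height (world z) of hinge_stray above 0.045 m and contact force between the fingers and hinge_stray below 0.05 N) or (height (world z) of die_stray above 0.045 m and contact force between the fingers and die_stray below 0.05 N)).
It also fails if it takes over 120 s, if anything falls off the work surface, if the arm or the gripper's body presses on something with over 40 N, if the wrist force passes 120 N, or if a joint passes its speed limit or range.

ROBOT

A 6-joint arm with a two-finger parallel gripper is mounted at the origin on the work surface. World frame = base frame: x ahead of the robot, y to its left, z up, the work surface at z = 0. Lengths are in m, angles in rad, forces in N, time in s.
With the tool pointing down it reaches from about 0.3 to 0.85 m from the base axis. Payload 5.4 kg.
Tool frame: the origin (TCP) lies between the finger pads; the fingertips stand 8 mm ahead of it and the grasp point (between the pads) lies 11 mm behind it; z points along the fingers, y is the line along which they close (so a half turn about z gives the same grasp; the last joint's range is limited). The gripper opens to 85 mm and grips with 20 to 120 N. Pads are 22 mm wide; open, the fingers measure 114 mm over their backs; the gripper's body (76 mm by 85 mm) begins 54 mm behind the grasp point. The pads swing forward as they close: fully open they stand 13 mm farther back than shut.
Start: joints at [1.013, 0.158, 1.597, -0, 1.386, -0.21], TCP at [0.196, 0.541, 0.239] pointing down, gripper open.
Joint ranges: [-2.91, 2.91], [-0.94, 2.29], [0.18, 2.7], [-1.29, 4.43], [0.17, 2.64], [-3, 3]. Speed limits (rad/s): [2.57, 2.57, 3.14, 3.14, 3.14, 3.14].

INTERFACE

Orientations are given as a rotation vector (axis times angle).
In Python, from plant import manip gives the robot as it stands.
- The arm moves only by the tool drive_tool, never from a script. Its argument "increments" is one flat list of numbers, 7 for each row, row after row: the shift along the tool's x, y, z in units of 25 mm (1.0 is 25 mm), then the turn, a rotation vector about the tool's x, y, z in units of 10 degrees (1.0 is 10 degrees), then the opening, from 0 (shut) to 1 (fully open). A call has 1 to 5 rows; each row shifts and turns the commanded pose from where the row before left it, along the tool's axes as they then stand; what a row does not reach is not made up. A row lasts 1/8 s, in which the tool goes at most 62.5 mm and 10.7 degrees, less where a joint would pass 70% of its speed; a pose out of reach is approached as far as the arm can. A call is refused whole if a number of a shift passes 1 or a number of a turn 1, either way. A call with a gripper value outside its range is refused whole. The fingers move at their own pace and stop on an object; "newtons" is the grip in N (left out, the last holds). Time passes only in rows, so rows that do not move let the fingers close. It gives the time, the measured TCP pose, the force, the opening and the grip force at its end, in the units of the state.
- manip.sense(): the state, without advancing time (a new reading comes with each control period).
- manip.snapshot(name): name is "scene" or "top"; returns a dict with "color" (384x512x3 uint8, red, green, blue), "z_map" (384x512 float32, m along the optical axis (not along the pixel's ray), 0 where there is no reading), "fx", "fy", "cx", "cy" (pixels), "k1" (the pictures are not rectified: a ray, as slopes to the right and down, at radius r is drawn at 1 + k1 r^2 times it, then the intrinsics apply), "R" (3x3) and "t" (3): a world point X has camera coordinates R X + t. Camera axes: x right, y down, z forward; pixel columns grow to the right and rows downward; lengths in m; the calibration is good to about 2 mm. A picture is of the moment at which its call begins.
- manip.close_job(): hands the job in; it is judged then, once.
The state is a dict: "clock": time; "joints": joint angles; "joint_vel": joint speeds; "joint_torque": joint torques, N m; "position": TCP position; "eef_rot": TCP orientation; "contact_force": force on the tool from outside, world axes, zero at the start; "ft_torque": the same for the moment, N m; "grip_width": finger opening in m; "grip_force": force on a finger pad.
Only numpy, scipy, OpenCV 4.12 (cv2) and the standard library are available. Lean on these libraries where they do the work, as an engineer would, in place of code of your own. Each camera call takes 0.05 s, during which the arm holds its last target. There are 200 camera calls.

## Working session

There is one attempt and no reset: what is moved stays moved. The work goes in short steps, Python scripts to look and compute and a tool call to move; the robot and the scene stay as the last step left them, time stands still between calls to the robot, and variables do not carry over. Pictures are saved under pics/ and viewed, at most 14 in all, crops included, and the job is handed in when it is done.

Besides the shell and the picture viewer there is one more tool, called after ">>>" as name(argument=value, ...), one argument or row to a line, values as JSON. drive_tool: Moves the arm, as the interface text tells. Its arguments: {"type":"object","properties":{"increments":{"type":"array"},"newtons":{"type":"number"}},"required":["increments"]}

```bash
mkdir -p pics; ls; cat > h.py <<'E'
import numpy as np, cv2
from plant import manip
def snap(n,tag=None):
    s=manip.snapshot(n)
    if tag: cv2.imwrite(f'pics/{tag}.png',s['color'][:,:,::-1])
    return s
def world(s):
    h,w=s['z_map'].shape
    u,v=np.meshgrid(np.arange(w),np.arange(h))
    xd=(u-s['cx'])/s['fx'];yd=(v-s['cy'])/s['fy']
    x,y=xd.copy(),yd.copy()
    for _ in range(10):
        f=1+s['k1']*(x*x+y*y);x=xd/f;y=yd/f
    z=s['z_map'];P=np.stack([x*z,y*z,z],-1)
    W=(P-np.array(s['t']))@np.array(s['R'])
    W[z==0]=np.nan
    return W
E
python3 - <<'E'
from h import *
a=snap('top','top0');b=snap('scene','scene0')
for s,n in((a,'t'),(b,'s')):
    np.savez(f'{n}.npz',**{k:np.array(v) for k,v in s.items()})
    R,t=np.array(s['R']),np.array(s['t']);print(n,-R.T@t,R.round(2).tolist(),s['fx'],s['k1'])
    cv2.imwrite(f'pics/{n}_big.png',cv2.resize(s['color'][:,:,::-1],(800,600),interpolation=cv2.INTER_CUBIC))
print(manip.sense())
E
```

```text
pics
t [ 0.31801553 -0.06008951  0.8620999 ] [[0.02, -1.0, -0.01], [-0.98, -0.02, -0.2], [0.2, 0.01, -0.98]] 386.3851988972731 0.010531623036073265
s [ 1.05545041 -0.55271419  0.60407808] [[0.64, 0.77, -0.01], [0.47, -0.4, -0.79], [-0.61, 0.5, -0.62]] 377.71339530517673 -0.11439201428017222
{'clock': 0.1, 'joints': array([ 1.01288494e+00,  1.58994419e-01,  1.59811052e+00, -1.45269693e-05,
        1.38619483e+00, -2.10118393e-01]), 'joint_vel': array([ 0.00034335, -0.00013382, -0.00349121,  0.00100368,  0.00121386,
        0.00149707]), 'joint_torque': array([ 7.64866945e-05, -3.96992934e+01, -3.32336533e+01, -1.59671954e-04,
        4.23222678e-03, -2.74070788e-05]), 'position': array([0.19572169, 0.54010273, 0.23840852]), 'eef_rot': array([-5.43450019e-01, -3.09359424e+00,  2.49413429e-03]), 'contact_force': array([ 0.54142646,  0.06213394, -0.26077444]), 'ft_torque': array([-0.02415838,  0.0296308 , -0.02095126]), 'grip_force': 0.0, 'grip_width': 0.08523849663819151}
```

View pics/t_big.png

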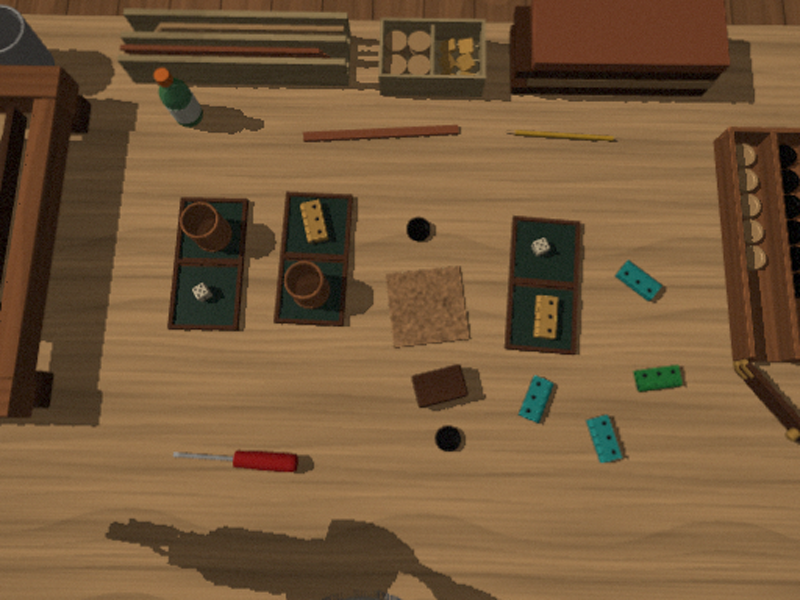

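View pics/s_big.png

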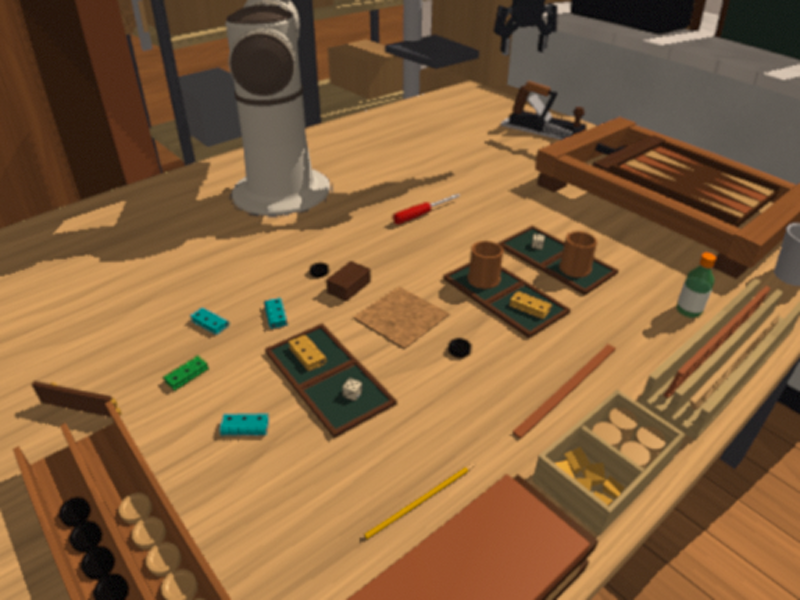

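The top picture (800x600) shows these pieces:
- **Dice tray:** front die at (201,292), stray cup at (206,226).
- **Cup tray:** front cup at (307,285), stray hinge at (314,221).
- **Hinge tray:** front hinge at (545,317), stray die at (541,246).
- **Mat:** (428,307).

Look-alikes: turquoise hinges at (640,281), (537,399) and (604,438), a green one at (658,378), and brass bits in the box at (460,55). The strays I want are the brass-coloured hinge at (314,221), the die at (541,246) and the cup at (206,226), each in a back place.

```bash
cat > m.py <<'E'
from h import *
from scipy.optimize import minimize
s=dict(np.load('t.npz'));W=world(s);C=s['color'].astype(int)
hsv=cv2.cvtColor(s['color'],cv2.COLOR_RGB2HSV)
k=0.64
def box(x0,y0,x1,y1):
    m=np.zeros(W.shape[:2],bool);m[int(y0*k):int(y1*k),int(x0*k):int(x1*k)]=1;return m
B={'dice':(155,180,262,342),'cups':(263,180,366,340),'hinges':(492,205,592,365)}
print('bench z',np.nanmedian(W[box(600,180,700,240)][:,2]))
for n,b in B.items():
    m=box(*b)&(W[...,2]<.02)
    c=hsv[m]; p=W[m]
    # felt: greenish
    rgb=C[m]; felt=(rgb[:,1]>rgb[:,0]+6)
    f=p[felt][:,:2]; r=cv2.minAreaRect((f*1000).astype(np.float32))
    hgt=p[(p[:,2]>.0045)&(p[:,2]<.0125)]
    print(n,'felt',felt.sum(),np.round(r[0],1),np.round(r[1],1),round(r[2],1),'z felt',np.nanmedian(p[felt][:,2]))
    r=cv2.minAreaRect((hgt[:,:2]*1000).astype(np.float32));print('   hgt',len(hgt),np.round(r[0],1),np.round(r[1],1),round(r[2],1))
O={'cupS':(175,190,240,260,.06,.08),'hS':(295,190,335,250,.016,.026),'dS':(525,230,560,262,.02,.03),'cupF':(280,250,335,315,.06,.08),'hF':(525,285,565,345,.016,.026),'dF':(185,275,218,308,.02,.03),'mat':(375,255,480,360,.0025,.006),
'matclutter':(380,180,490,460,.01,.1)}
for n,b in O.items():
    m=box(*b[:4])&(W[...,2]>b[4])&(W[...,2]<b[5]);p=W[m]
    r=cv2.minAreaRect((p[:,:2]*1000).astype(np.float32))
    print(n,len(p),np.round(r[0],1),np.round(r[1],1),round(r[2],1),'z',np.median(p[:,2]).round(4),p[:,:2].min(0).round(3),p[:,:2].max(0).round(3))
i=s['color'][170:235,100:390,::-1] if 0 else s['color'][115:235,100:390,::-1]
cv2.imwrite('pics/crop.png',cv2.resize(i,None,fx=2.7,fy=2.7,interpolation=cv2.INTER_CUBIC))
E
python3 m.py
```

```text
bench z -0.0002913908821767746
dice felt 1553 [561.8 245.7] [185.1  86.2] 0.2 z felt 0.006361531375740164
   hgt 2751 [561.5 247.4] [208.9 126.5] 6.7
cups felt 1262 [572.8  90.4] [ 85.1 186.3] 88.1 z felt 0.006251629942371352
   hgt 2533 [572.9  94.2] [107.  201.2] 88.2
hinges felt 1988 [ 538.7 -246.4] [ 84.7 185.8] 85.9 z felt 0.006018031399387816
   hgt 2916 [ 540.5 -232.9] [127.  201.8] 86.1
cupS 200 [604.8 241.7] [52.5 52.8] 58.7 z 0.0669 [0.578 0.214] [0.631 0.268]
hS 314 [625.1  92.8] [60.4 29.5] 14.2 z 0.02 [0.593 0.073] [0.658 0.113]
dS 71 [ 591.8 -240.1] [18.7 19.2] 23.6 z 0.0244 [ 0.581 -0.252] [ 0.603 -0.229]
cupF 177 [522.2  92.3] [52.3 51.5] 2.5 z 0.0672 [0.496 0.067] [0.548 0.118]
hF 349 [ 487.9 -245.7] [29.8 60.3] 85.6 z 0.0196 [ 0.458 -0.263] [ 0.518 -0.23 ]
dF 74 [514.5 247.4] [20.3 18.3] 33.8 z 0.0247 [0.504 0.236] [0.526 0.26 ]
mat 1801 [502.7 -78.9] [153.5 148.6] 0.9 z 0.004 [ 0.425 -0.152] [ 0.58  -0.005]
matclutter 797 [465.8 -77. ] [339.9  70.8] 12.8 z 0.0293 [ 0.299 -0.132] [ 0.635 -0.045]
```

View pics/crop.png

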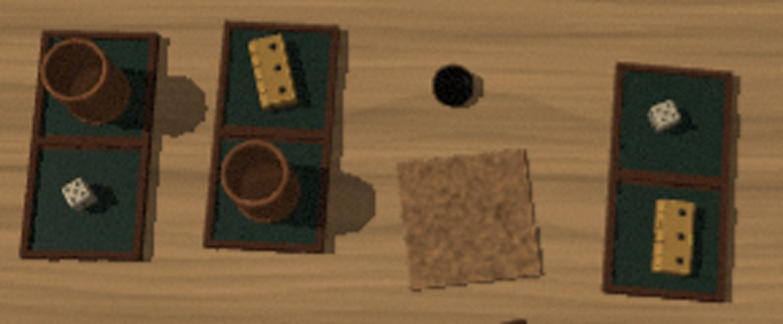

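The crop confirms the choices: both hinges in the trays are brass-coloured, and there's a die at (664,116), a cup at (75,68) and the stray hinge at (272,72). Next I'll refine the tray poses from the rim corners.

```bash
cat > c.py <<'E'
from h import *
s=dict(np.load('t.npz'));R,t=s['R'],s['t'];c0=-R.T@t
def ray(u,v,z):
    xd=(u-s['cx'])/s['fx'];yd=(v-s['cy'])/s['fy'];x,y=xd,yd
    for _ in range(10):
        f=1+s['k1']*(x*x+y*y);x=xd/f;y=yd/f
    d=R.T@np.array([x,y,1]);return (c0+d*(z-c0[2])/d[2])[:2]
T={'dice':[(45,32),(22,257),(150,260),(160,36)],'cups':[(225,22),(205,245),(325,251),(340,28)],'hinges':[(616,63),(604,291),(724,300),(735,72)],'mat':[(398,164),(411,290),(542,274),(525,150)]}
for n,q in T.items():
    P=np.array([ray(u/2.7+99.7,v/2.7+114.7,.004 if n=='mat' else .009) for u,v in q])
    ax=(P[0]+P[3]-P[1]-P[2])/2;yaw=np.degrees(np.arctan2(ax[1],ax[0]));c=P.mean(0)
    a2=P[0]+P[1]-P[2]-P[3];yaw2=np.degrees(np.arctan2(a2[1],a2[0]))-90
    back=c+.05*ax/np.linalg.norm(ax)
    print(n,c.round(4),'len',np.linalg.norm(ax).round(4),np.linalg.norm(a2).round(4)/2,'yaw',yaw.round(1),yaw2.round(1),'back',back.round(4))
E
python3 c.py
cat > st.py <<'E'
from h import *
from scipy.spatial.transform import Rotation as Ro
x=manip.sense();M=Ro.from_rotvec(x['eef_rot']).as_matrix()
print(x['clock'],x['position'].round(4),'tool x',M[:,0].round(3),'y',M[:,1].round(3),'z',M[:,2].round(3),'j',x['joints'].round(2),x['grip_width'])
E
python3 st.py
```

```text
dice [0.5598 0.2408] len 0.1978 0.1033 yaw 0.9 -0.6 back [0.6098 0.2416]
cups [0.5713 0.0889] len 0.1974 0.1003 yaw -1.3 -1.9 back [0.6213 0.0877]
hinges [ 0.5383 -0.2465] len 0.1985 0.10025 yaw -4.2 -3.4 back [ 0.5882 -0.2502]
mat [ 0.5019 -0.0782] len 0.1081 0.10925 yaw 7.5 7.9 back [ 0.5515 -0.0717]
0.1 [0.1957 0.5401 0.2384] tool x [-0.94   0.341  0.   ] y [ 0.341  0.94  -0.002] z [-0.001 -0.001 -1.   ] j [ 1.01  0.16  1.6  -0.    1.39 -0.21] 0.08523849663819151
```

>>> drive_tool(
  increments=[0, 0, 0, 0, 0, -1, 1, 0, 0, 0, 0, 0, -1, 1, -1, -0.7, 0, 0, 0, 0, 1, -1, -0.7, 0, 0, 0, 0, 1, -1, -0.7, 0, 0, 0, 0, 1],
  newtons=40,
)

```text
clock: 0.72
position: [0.2715, 0.4874, 0.2388]
eef_rot: [0.002, -3.141, 0.001]
contact_force: [0.4, -0.2, 0.0]
grip_width: 0.0857
grip_force: 0.0
```

>>> drive_tool(
  increments=[-1, -0.7, 0, 0, 0, 0, 1, -1, -0.7, 0, 0, 0, 0, 1, -1, -0.7, 0, 0, 0, 0, 1, -1, -0.7, 0, 0, 0, 0, 1, -1, -0.7, 0, 0, 0, 0, 1],
)

```text
clock: 1.35
position: [0.3967, 0.4, 0.2387]
eef_rot: [0.002, -3.141, 0.001]
contact_force: [0.5, 0.7, -0.0]
grip_width: 0.0851
grip_force: 0.0
```

>>> drive_tool(
  increments=[-1, -0.7, 0, 0, 0, 0, 1, -1, -0.7, 0, 0, 0, 0, 1, -1, -0.7, 0, 0, 0, 0, 1, -1, -0.7, 0, 0, 0, 0, 1, -1, -0.7, 0, 0, 0, 0, 1],
)

```text
clock: 1.98
position: [0.5217, 0.3127, 0.2387]
eef_rot: [0.002, -3.141, 0.001]
contact_force: [0.3, 1.4, 0.3]
grip_width: 0.0855
grip_force: 0.0
```

```bash
cat > go.py <<'E'
# usage: go.py x y z yaw(deg of tool y)  -> shift in tool axes (after the turn), units 25 mm; turn units 10 deg
from h import *
import sys
from scipy.spatial.transform import Rotation as Ro
s=manip.sense();R0=Ro.from_rotvec(s['eef_rot']).as_matrix()
x,y,z,a=map(float,sys.argv[1:]);a=np.radians(a)
Y=np.array([np.cos(a),np.sin(a),0]);Z=np.array([0,0,-1.]);X=np.cross(Y,Z)
R=np.stack([X,Y,Z],1);w=Ro.from_matrix(R0.T@R).as_rotvec(degrees=True)/10
d=np.array([x,y,z])-s['position']
print('t',round(s['clock'],2),'pos',s['position'].round(4),'j',s['joints'].round(2),'grip',round(s['grip_width'],4),round(s['grip_force'],1))
print('turn',w.round(2),'shift in final frame',(R.T@d/.025).round(2),'in present frame',(R0.T@d/.025).round(2))
E
python3 go.py .605 .242 .036 90
```

```text
t 1.98 pos [0.5217 0.3127 0.2387] j [ 0.34  0.24  1.5   0.    1.4  -1.23] grip 0.0855 0.0
turn [-0.   -0.01  0.01] shift in final frame [-3.33 -2.83  8.11] in present frame [-3.34 -2.83  8.1 ]
```

>>> drive_tool(
  increments=[-0.83, -0.71, 0.8, 0, 0, 0, 1, -0.83, -0.71, 0.8, 0, 0, 0, 1, -0.83, -0.71, 0.8, 0, 0, 0, 1, -0.84, -0.7, 0.8, 0, 0, 0, 1, 0, 0, 0.9, 0, 0, 0, 1],
)

```text
clock: 2.6
position: [0.6058, 0.2412, 0.1357]
eef_rot: [0.002, 3.141, -0.001]
contact_force: [0.2, 0.6, 0.4]
grip_width: 0.0853
grip_force: 0.0
```

>>> drive_tool(
  increments=[0, 0, 1, 0, 0, 0, 1, 0, 0, 1, 0, 0, 0, 1, 0, 0, 1, 0, 0, 0, 1, 0, 0, 1, 0, 0, 0, 1, 0, 0, 0, 0, 0, 0, 1],
)

```text
clock: 3.22
position: [0.6021, 0.2423, 0.0338]
eef_rot: [0.002, -3.135, 0.002]
contact_force: [0.5, 0.5, 0.1]
grip_width: 0.0854
grip_force: 0.0
```

>>> drive_tool(
  increments=[0, 0, 0, 0, 0, 0, 0.4, 0, 0, 0, 0, 0, 0, 0.4, 0, 0, 0, 0, 0, 0, 0.4, 0, 0, 0, 0, 0, 0, 0.4, 0, 0, 0, 0, 0, 0, 0.4],
)

```text
clock: 3.85
position: [0.6061, 0.2432, 0.0388]
eef_rot: [-0.002, 3.138, 0.001]
contact_force: [0.3, -0.0, 5.6]
grip_width: 0.0532
grip_force: 42.4
```

>>> drive_tool(
  increments=[0, 0, 0, 0, 0, 0, 0.4, 0, 0, -0.5, 0, 0, 0, 0.4, 0, 0, -1, 0, 0, 0, 0.4, 0, 0, -1, 0, 0, 0, 0.4, 0, 0, -1, 0, 0, 0, 0.4],
)

```text
clock: 4.47
position: [0.6043, 0.2428, 0.1254]
eef_rot: [0.002, -3.141, 0.0]
contact_force: [0.3, -0.3, -0.1]
grip_width: 0.0528
grip_force: 42.0
```

```bash
python3 go.py .502 -.078 .035 90; python3 - <<'E'
from h import *
s=snap('scene');np.savez('s1.npz',**{k:np.array(v) for k,v in s.items()})
cv2.imwrite('pics/lift.png',cv2.resize(s['color'][100:300,200:450,::-1],None,fx=3,fy=3))
E
```

```text
t 4.47 pos [0.6043 0.2428 0.1254] j [ 0.2   0.45  1.47  0.    1.22 -1.38] grip 0.0528 42.0
turn [-0.   -0.    0.01] shift in final frame [  4.09 -12.83   3.62] in present frame [  4.11 -12.83   3.62]
```

View pics/lift.png

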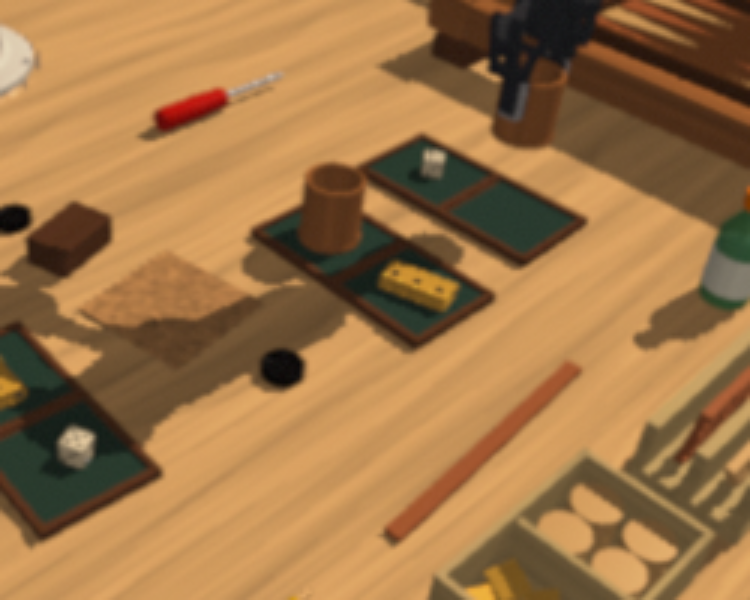

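The cup is held upright at (530,105) in the crop, and the dice tray's back place at (530,215) is empty. Next I carry it to the mat.

>>> drive_tool(
  increments=[0, -1, 0, 0, 0, 0, 0.4, 0, -1, 0, 0, 0, 0, 0.4, 0, -1, 0, 0, 0, 0, 0.4, 0, -1, 0, 0, 0, 0, 0.4, 0, -1, 0, 0, 0, 0, 0.4],
)

```text
clock: 5.15
position: [0.6043, 0.117, 0.1239]
eef_rot: [0.002, -3.141, 0.0]
contact_force: [-0.0, 0.8, -1.1]
grip_width: 0.0528
grip_force: 42.0
```

>>> drive_tool(
  increments=[0, -1, 0, 0, 0, 0, 0.4, 0.2, -1, 0, 0, 0, 0, 0.4, 0.6, -1, 0, 0, 0, 0, 0.4, 0.7, -1, 0, 0, 0, 0, 0.4, 0.8, -1, 0, 0, 0, 0, 0.4],
)

```text
clock: 5.78
position: [0.5466, -0.008, 0.1241]
eef_rot: [0.002, -3.141, -0.0]
contact_force: [-0.1, -0.4, 0.1]
grip_width: 0.053
grip_force: 42.0
```

>>> drive_tool(
  increments=[0.8, -1, 0, 0, 0, 0, 0.4, 0.6, -1, 0, 0, 0, 0, 0.4, 0.4, -0.8, 0.5, 0, 0, 0, 0.4, 0, 0, 1, 0, 0, 0, 0.4, 0, 0, 0.8, 0, 0, 0, 0.4],
)

```text
clock: 6.4
position: [0.5019, -0.0775, 0.0659]
eef_rot: [0.001, -3.141, -0.0]
contact_force: [-0.5, 0.6, -0.0]
grip_width: 0.0529
grip_force: 42.1
```

>>> drive_tool(
  increments=[0, 0, 0.7, 0, 0, 0, 0.4, 0, 0, 0, 0, 0, 0, 0.4],
)

```text
clock: 6.65
position: [0.5012, -0.0767, 0.0478]
eef_rot: [0.002, -3.138, -0.002]
contact_force: [0.9, 1.2, -1.2]
grip_width: 0.0529
grip_force: 42.1
```

```bash
python3 go.py .502 -.078 .035 90; python3 - <<'E'
from h import *
s=snap('scene')
cv2.imwrite('pics/low.png',cv2.resize(s['color'][140:300,150:350,::-1],None,fx=3,fy=3))
E
```

```text
t 6.65 pos [ 0.5012 -0.0767  0.0478] j [-0.39  0.23  1.93 -0.    0.98 -1.96] grip 0.0529 42.1
turn [ 0.01 -0.02  0.01] shift in final frame [-0.03 -0.05  0.51] in present frame [-0.03 -0.05  0.51]
```

View pics/low.png

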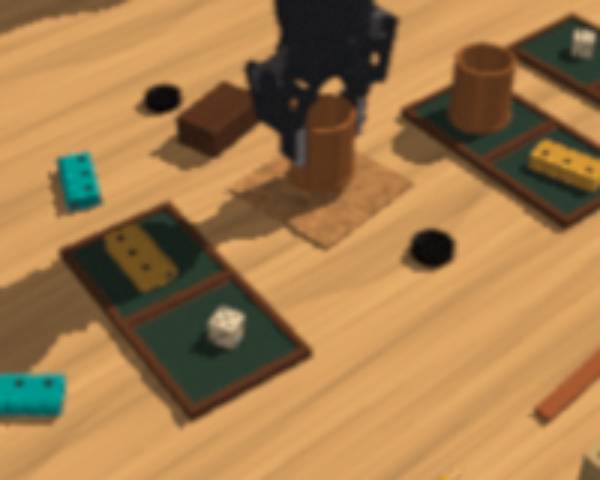

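The cup hangs about 12 mm above the mat at (325,150). I lower it gently.

>>> drive_tool(
  increments=[0, 0, 0.3, 0, 0, 0, 0.4, 0, 0, 0.12, 0, 0, 0, 0.4, 0, 0, 0, 0, 0, 0, 0.4],
)

```text
clock: 7.08
position: [0.5025, -0.0773, 0.0387]
eef_rot: [0.002, -3.141, -0.0]
contact_force: [0.9, 0.5, -2.2]
grip_width: 0.053
grip_force: 42.1
```

>>> drive_tool(
  increments=[0, 0, 0.08, 0, 0, 0, 0.4, 0, 0, 0, 0, 0, 0, 0.4],
)

```text
clock: 7.32
position: [0.5026, -0.0773, 0.0369]
eef_rot: [-0.002, 3.141, -0.0]
contact_force: [-0.3, -1.4, -0.1]
grip_width: 0.0528
grip_force: 42.1
```

>>> drive_tool(
  increments=[0, 0, 0.06, 0, 0, 0, 0.4, 0, 0, 0, 0, 0, 0, 0.4],
)

```text
clock: 7.58
position: [0.5027, -0.0774, 0.0367]
eef_rot: [0.002, -3.141, 0.0]
contact_force: [-5.7, 2.2, 12.5]
grip_width: 0.0529
grip_force: 43.1
```

>>> drive_tool(
  increments=[0, 0, 0, 0, 0, 0, 1, 0, 0, 0, 0, 0, 0, 1, 0, 0, 0, 0, 0, 0, 1, 0, 0, -0.3, 0, 0, 0, 1, 0, 0, -1, 0, 0, 0, 1],
)

```text
clock: 8.2
position: [0.5013, -0.0769, 0.0672]
eef_rot: [0.002, -3.139, -0.002]
contact_force: [0.1, 0.5, 0.7]
grip_width: 0.0856
grip_force: 0.0
```

>>> drive_tool(
  increments=[0, 0, -1, 0, 0, 0, 1, 0, 0, -1, 0, 0, -0.8, 0.6, 0, 0, 0, 0, 0, -0.8, 0.6, 0, 0, 0, 0, 0, -0.76, 0.6, 0, 0, 0, 0, 0, 0, 0.6],
)

```text
clock: 8.82
position: [0.5026, -0.0773, 0.1182]
eef_rot: [-0.642, 3.075, -0.0]
contact_force: [0.9, -1.1, 0.6]
grip_width: 0.0511
grip_force: 0.0
```

```bash
python3 go.py .5918 -.2401 .018 113.6; python3 - <<'E'
from h import *
s=snap('top');W=world(s)
m=(W[...,2]>.055)&(W[...,2]<.075)&(abs(W[...,0]-.502)<.05)&(abs(W[...,1]+.078)<.05)
p=W[m];print(len(p));print(p.min(0),p.max(0)) if len(p) else 0
m=(W[...,2]>.02)&(W[...,2]<.03)&(abs(W[...,0]-.592)<.03)&(abs(W[...,1]+.24)<.03)
p=W[m];print(len(p),cv2.minAreaRect((p[:,:2]*1000).astype(np.float32)) if len(p) else 0)
C=s['color'].astype(int)
for n,x0,x1,y0,y1 in(('dice',.44,.68,.18,.31),):
    q=(abs(W[...,2]-.006)<.006)&(W[...,0]>x0)&(W[...,0]<x1)&(W[...,1]>y0)&(W[...,1]<y1)&(C[...,1]>C[...,0]+6)
    print(n,q.sum(),cv2.minAreaRect((W[q][:,:2]*1000).astype(np.float32)))
E
```

```text
t 8.82 pos [ 0.5026 -0.0773  0.1182] j [-0.39  0.12  1.9   0.    1.13 -2.37] grip 0.0511 0.0
turn [-0.  0. -0.] shift in final frame [-0.66 -7.39  4.01] in present frame [-0.66 -7.39  4.01]
4
[ 0.48592685 -0.099125    0.05668778] [ 0.51250905 -0.09294215  0.06690094]
74 ((591.52392578125, -240.34657287597656), (18.86981964111328, 19.083175659179688), 24.840347290039062)
dice 2389 ((561.868896484375, 246.03506469726562), (86.10060119628906, 184.98248291015625), 89.78123474121094)
```

>>> drive_tool(
  increments=[-0.08, -0.92, 0, 0, 0, 0, 0.6, -0.08, -0.92, 0, 0, 0, 0, 0.6, -0.08, -0.93, 0, 0, 0, 0, 0.6, -0.08, -0.93, 0, 0, 0, 0, 0.6, -0.08, -0.93, 0, 0, 0, 0, 0.6],
)

```text
clock: 9.5
position: [0.5584, -0.18, 0.1178]
eef_rot: [0.64, -3.075, -0.0]
contact_force: [-0.0, 0.2, -0.1]
grip_width: 0.0512
grip_force: 0.0
```

>>> drive_tool(
  increments=[-0.08, -0.92, 0, 0, 0, 0, 0.6, -0.08, -0.92, 0.5, 0, 0, 0, 0.6, -0.1, -0.92, 0.8, 0, 0, 0, 0.6, 0, 0, 1, 0, 0, 0, 0.6, 0, 0, 0.9, 0, 0, 0, 0.6],
)

```text
clock: 10.12
position: [0.5917, -0.2401, 0.0368]
eef_rot: [0.64, -3.075, -0.001]
contact_force: [-0.6, 0.1, -0.4]
grip_width: 0.0511
grip_force: 0.0
```

>>> drive_tool(
  increments=[0, 0, 0.4, 0, 0, 0, 0.6, 0, 0, 0.4, 0, 0, 0, 0.6, 0, 0, 0, 0, 0, 0, 0.6, 0, 0, 0, 0, 0, 0, 0.6],
  newtons=30,
)

```text
clock: 10.62
position: [0.5924, -0.2402, 0.0187]
eef_rot: [-0.644, 3.074, -0.002]
contact_force: [-0.7, -0.0, 0.0]
grip_width: 0.051
grip_force: 0.0
```

```bash
python3 go.py .5916 -.2402 .017 113.9
```

```text
t 10.62 pos [ 0.5924 -0.2402  0.0187] j [-0.57  0.57  1.54 -0.    1.03 -2.56] grip 0.051 0.0
turn [-0.01  0.   -0.02] shift in final frame [0.03 0.01 0.07] in present frame [0.03 0.01 0.07]
```

>>> drive_tool(
  increments=[0, 0, 0, 0, 0, 0, 0.1, 0, 0, 0, 0, 0, 0, 0.1, 0, 0, 0, 0, 0, 0, 0.1, 0, 0, 0, 0, 0, 0, 0.1, 0, 0, 0, 0, 0, 0, 0.1],
)

```text
clock: 11.25
position: [0.5923, -0.2402, 0.0185]
eef_rot: [-0.644, 3.074, -0.001]
contact_force: [0.0, 0.9, 5.1]
grip_width: 0.0182
grip_force: 30.4
```

>>> drive_tool(
  increments=[0, 0, -0.5, 0, 0, 0, 0.1, 0, 0, -1, 0, 0, 0, 0.1, 0, 0, -1, 0, 0, 0.8, 0.1, 0, 0, -0.8, 0, 0, 0.8, 0.1, 0, 0, 0, 0, 0, 0.78, 0.1],
)

```text
clock: 11.88
position: [0.593, -0.2406, 0.103]
eef_rot: [0.011, 3.138, -0.003]
contact_force: [-0.0, -1.0, 0.1]
grip_width: 0.0182
grip_force: 29.7
```

>>> drive_tool(
  increments=[0, 1, 0, 0, 0, 0, 0.1, 0, 1, 0, 0, 0, 0, 0.1, 0, 1, 0, 0, 0, 0, 0.1, 0, 1, 0, 0, 0, 0, 0.1, 0, 1, 0, 0, 0, 0, 0.1],
)

```text
clock: 12.5
position: [0.5917, -0.1123, 0.1001]
eef_rot: [-0.001, -3.141, -0.001]
contact_force: [-0.3, -0.5, 0.1]
grip_width: 0.0181
grip_force: 29.7
```

>>> drive_tool(
  increments=[0, 1, 0, 0, 0, 0, 0.1, 0, 1, 0, 0, 0, 0, 0.1, 0, 1, 0, 0, 0, 0, 0.1, 0, 1, 0, 0, 0, 0, 0.1, 0, 1, 0, 0, 0, 0, 0.1],
)

```text
clock: 13.12
position: [0.5917, 0.0126, 0.1001]
eef_rot: [-0.0, -3.141, -0.0]
contact_force: [1.1, -0.8, 0.0]
grip_width: 0.018
grip_force: 29.7
```

>>> drive_tool(
  increments=[0, 1, 0, 0, 0, 0, 0.1, 0, 1, 0, 0, 0, 0, 0.1, 0, 1, 0, 0, 0, 0, 0.1, 0, 1, 0, 0, 0, 0, 0.1, 0, 1, 0, 0, 0, 0, 0.1],
)

```text
clock: 13.75
position: [0.5916, 0.1374, 0.1001]
eef_rot: [-0.0, -3.141, -0.0]
contact_force: [0.8, -0.7, -0.2]
grip_width: 0.0183
grip_force: 29.7
```

```bash
python3 go.py .612 .245 .0185 90
```

```text
t 13.75 pos [0.5916 0.1374 0.1001] j [ 0.03  0.38  1.62  0.    1.14 -1.54] grip 0.0183 29.7
turn [ 0. -0. -0.] shift in final frame [-0.82  4.3   3.26] in present frame [-0.82  4.3   3.26]
```

>>> drive_tool(
  increments=[-0.16, 0.86, 0, 0, 0, 0, 0.1, -0.16, 0.86, 0, 0, 0, 0, 0.1, -0.16, 0.86, 0, 0, 0, 0, 0.1, -0.17, 0.86, 0, 0, 0, 0, 0.1, -0.17, 0.86, 0.6, 0, 0, 0, 0.1],
)

```text
clock: 14.38
position: [0.615, 0.2442, 0.0867]
eef_rot: [0.004, 3.138, 0.001]
contact_force: [0.1, -0.2, -0.0]
grip_width: 0.0181
grip_force: 29.8
```

>>> drive_tool(
  increments=[0, 0, 0.8, 0, 0, 0, 0.1, 0, 0, 0.8, 0, 0, 0, 0.1, 0, 0, 0.6, 0, 0, 0, 0.1, 0, 0, 0.3, 0, 0, 0, 0.1, 0, 0, 0, 0, 0, 0, 0.1],
)

```text
clock: 15.0
position: [0.6131, 0.2421, 0.0222]
eef_rot: [-0.004, -3.141, 0.0]
contact_force: [-1.0, -0.7, 0.1]
grip_width: 0.0182
grip_force: 29.7
```

```bash
python3 go.py .612 .245 .0185 90
```

```text
t 15.0 pos [0.6131 0.2421 0.0222] j [ 0.19  0.6   1.48 -0.    1.06 -1.37] grip 0.0182 29.7
turn [-0.   -0.01 -0.02] shift in final frame [0.04 0.11 0.15] in present frame [0.05 0.11 0.15]
```

>>> drive_tool(
  increments=[0, 0.1, 0.1, 0, 0, 0, 0.1, 0, 0, 0.05, 0, 0, 0, 0.1, 0, 0, 0, 0, 0, 0, 0.1],
)

```text
clock: 15.38
position: [0.6135, 0.2452, 0.0193]
eef_rot: [0.003, 3.141, 0.0]
contact_force: [0.3, 0.1, -0.1]
grip_width: 0.0184
grip_force: 29.7
```

>>> drive_tool(
  increments=[0, 0, 0.04, 0, 0, 0, 0.1, 0, 0, 0, 0, 0, 0, 0.1],
)

```text
clock: 15.62
position: [0.6137, 0.2451, 0.0185]
eef_rot: [0.004, 3.141, 0.0]
contact_force: [-1.3, 0.3, 3.2]
grip_width: 0.0184
grip_force: 30.1
```

>>> drive_tool(
  increments=[0, 0, 0, 0, 0, 0, 0.5, 0, 0, 0, 0, 0, 0, 0.5, 0, 0, -0.8, 0, 0, 0, 0.6, 0, 0, -1, 0, 0, -0.7, 0.65, 0, 0, -1, 0, 0, -0.72, 0.65],
)

```text
clock: 16.25
position: [0.6139, 0.2452, 0.0904]
eef_rot: [-0.391, 3.116, 0.0]
contact_force: [0.4, 0.0, -0.3]
grip_width: 0.0551
grip_force: 0.0
```

```bash
python3 go.py .6251 .0928 .018 104.2;  python3 - <<'E'
from h import *
s=snap('top');W=world(s)
m=(W[...,2]>.016)&(W[...,2]<.026)&(abs(W[...,0]-.625)<.045)&(abs(W[...,1]-.093)<.04)
p=W[m];print(len(p),cv2.minAreaRect((p[:,:2]*1000).astype(np.float32)))
E
```

```text
t 16.25 pos [0.6139 0.2452 0.0904] j [ 0.2   0.52  1.46 -0.    1.17 -1.62] grip 0.0551 0.0
turn [-0.    0.01  0.01] shift in final frame [ 1.06 -6.02  2.9 ] in present frame [ 1.08 -6.02  2.89]
313 ((625.502685546875, 92.66664123535156), (60.03379440307617, 28.931697845458984), 14.817048072814941)
```

>>> drive_tool(
  increments=[0.17, -1, 0, 0, 0, 0, 0.65, 0.17, -1, 0, 0, 0, 0, 0.65, 0.18, -1, 0, 0, 0, 0, 0.65, 0.18, -1, 0, 0, 0, 0, 0.65, 0.18, -1, 0, 0, 0, 0, 0.65],
)

```text
clock: 16.92
position: [0.6228, 0.1176, 0.0888]
eef_rot: [-0.382, 3.117, -0.0]
contact_force: [0.1, 0.0, -0.2]
grip_width: 0.0554
grip_force: 0.0
```

>>> drive_tool(
  increments=[0.18, -1, 0, 0, 0, 0, 0.65, 0, 0, 0.8, 0, 0, 0, 0.65, 0, 0, 1, 0, 0, 0, 0.65, 0, 0, 0.7, 0, 0, 0, 0.65, 0, 0, 0.37, 0, 0, 0, 0.65],
  newtons=60,
)

```text
clock: 17.55
position: [0.6231, 0.0939, 0.0145]
eef_rot: [0.385, -3.116, -0.001]
contact_force: [0.5, 0.2, 0.4]
grip_width: 0.0556
grip_force: 0.0
```

>>> drive_tool(
  increments=[0, 0, 0, 0, 0, 0, 0.65, 0, 0, 0, 0, 0, 0, 0.65],
)

```text
clock: 17.8
position: [0.625, 0.0933, 0.0172]
eef_rot: [-0.385, 3.116, -0.0]
contact_force: [-0.1, -0.3, -0.4]
grip_width: 0.0558
grip_force: 0.0
```

```bash
python3 go.py .6253 .0927 .018 104.5
```

```text
t 17.8 pos [0.625  0.0933 0.0172] j [-0.04  0.55  1.57  0.    1.02 -1.86] grip 0.0558 0.0
turn [-0.    0.01 -0.04] shift in final frame [-0.01 -0.03 -0.03] in present frame [-0.01 -0.03 -0.03]
```

>>> drive_tool(
  increments=[0, 0, 0, 0, 0, 0, 0.15, 0, 0, 0, 0, 0, 0, 0.15, 0, 0, 0, 0, 0, 0, 0.15, 0, 0, 0, 0, 0, 0, 0.15, 0, 0, 0, 0, 0, 0, 0.15],
)

```text
clock: 18.42
position: [0.6251, 0.0929, 0.0175]
eef_rot: [-0.385, 3.116, -0.001]
contact_force: [-0.9, -1.7, 5.2]
grip_width: 0.0276
grip_force: 59.5
```

>>> drive_tool(
  increments=[0, 0, -0.3, 0, 0, 0, 0.15, 0, 0, -0.6, 0, 0, 0, 0.15, 0, 0, -1, 0, 0, 0.6, 0.15, 0, 0, -1, 0, 0, 0.6, 0.15, 0, 0, -0.4, 0, 0, 0.65, 0.15],
)

```text
clock: 19.05
position: [0.6253, 0.0932, 0.1017]
eef_rot: [0.127, 3.135, 0.0]
contact_force: [0.2, 0.3, -1.8]
grip_width: 0.0279
grip_force: 59.3
```

```bash
python3 go.py .588 -.250 .0175 85.7;  python3 - <<'E'
from h import *
s=snap('scene')
cv2.imwrite('pics/lifth.png',cv2.resize(s['color'][90:250,250:450,::-1],None,fx=3,fy=3))
E
```

```text
t 19.05 pos [0.6253 0.0932 0.1017] j [-0.04  0.43  1.54  0.    1.16 -1.53] grip 0.0279 59.3
turn [ 0.    0.02 -0.03] shift in final frame [  0.46 -13.8    3.37] in present frame [  0.39 -13.8    3.36]
```

View pics/lifth.png

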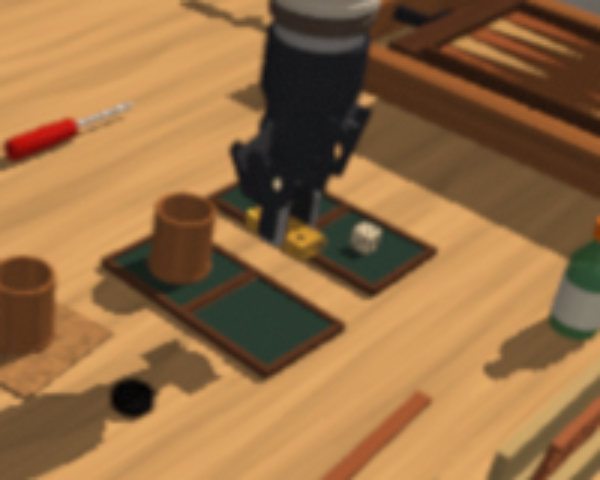

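The hinge is held flat at (285,232), the die lies mid back place at (366,237), and the cup stands on the mat at (25,305).

>>> drive_tool(
  increments=[0.03, -1, 0, 0, 0, 0, 0.15, 0.03, -1, 0, 0, 0, 0, 0.15, 0.03, -1, 0, 0, 0, 0, 0.15, 0.03, -1, 0, 0, 0, 0, 0.15, 0.03, -1, 0, 0, 0, 0, 0.15],
)

```text
clock: 19.73
position: [0.6103, -0.0319, 0.0988]
eef_rot: [-0.119, -3.139, -0.0]
contact_force: [0.1, 0.4, -1.5]
grip_width: 0.0276
grip_force: 59.3
```

>>> drive_tool(
  increments=[0.03, -1, 0, 0, 0, 0, 0.15, 0.03, -1, 0, 0, 0, 0, 0.15, 0.03, -1, 0, 0, 0, 0, 0.15, 0.03, -1, 0, 0, 0, 0, 0.15, 0.03, -1, 0, 0, 0, 0, 0.15],
)

```text
clock: 20.35
position: [0.597, -0.1562, 0.0988]
eef_rot: [-0.118, -3.139, -0.0]
contact_force: [-0.4, 0.1, -0.6]
grip_width: 0.0278
grip_force: 59.3
```

>>> drive_tool(
  increments=[0.03, -1, 0, 0, 0, 0, 0.15, 0.03, -1, 0, 0, 0, 0, 0.15, 0.03, -1, 0, 0, 0, 0, 0.15, 0, -0.8, 0, 0, 0, 0, 0.15, 0, 0, 0.6, 0, 0, 0, 0.15],
)

```text
clock: 20.98
position: [0.5888, -0.2523, 0.0849]
eef_rot: [0.124, 3.136, -0.003]
contact_force: [-0.3, 0.5, -1.2]
grip_width: 0.0275
grip_force: 59.3
```

>>> drive_tool(
  increments=[0, 0, 0.8, 0, 0, 0, 0.15, 0, 0, 0.8, 0, 0, 0, 0.15, 0, 0, 0.5, 0, 0, 0, 0.15, 0, 0, 0.3, 0, 0, 0, 0.15, 0, 0, 0, 0, 0, 0, 0.15],
)

```text
clock: 21.6
position: [0.5876, -0.2498, 0.0233]
eef_rot: [-0.121, -3.139, -0.001]
contact_force: [0.8, -0.8, -1.5]
grip_width: 0.0278
grip_force: 59.3
```

```bash
python3 go.py .588 -.250 .0175 85.7
```

```text
t 21.6 pos [ 0.5876 -0.2498  0.0233] j [-0.59  0.56  1.54 -0.    1.04 -2.08] grip 0.0278 59.3
turn [ 0.   -0.   -0.01] shift in final frame [-0.02 -0.01  0.23] in present frame [-0.02 -0.01  0.23]
```

>>> drive_tool(
  increments=[0, 0, 0.12, 0, 0, 0, 0.15, 0, 0, 0.05, 0, 0, 0, 0.15, 0, 0, 0, 0, 0, 0, 0.15],
)

```text
clock: 21.98
position: [0.5879, -0.2502, 0.0198]
eef_rot: [0.121, 3.139, -0.0]
contact_force: [-0.7, 0.3, -2.4]
grip_width: 0.0272
grip_force: 59.3
```

>>> drive_tool(
  increments=[0, 0, 0.05, 0, 0, 0, 0.15, 0, 0, 0, 0, 0, 0, 0.15],
)

```text
clock: 22.22
position: [0.5877, -0.2501, 0.0182]
eef_rot: [-0.121, -3.139, -0.0]
contact_force: [-0.6, -0.1, -1.4]
grip_width: 0.028
grip_force: 59.3
```

>>> drive_tool(
  increments=[0, 0, 0.04, 0, 0, 0, 0.15, 0, 0, 0, 0, 0, 0, 0.15],
)

```text
clock: 22.48
position: [0.5879, -0.2502, 0.0176]
eef_rot: [0.121, 3.139, -0.0]
contact_force: [-1.0, 0.5, 0.8]
grip_width: 0.0277
grip_force: 59.5
```

>>> drive_tool(
  increments=[0, 0, 0, 0, 0, 0, 0.65, 0, 0, 0, 0, 0, 0, 0.65, 0, 0, -0.6, 0, 0, 0, 0.65, 0, 0, -1, 0, 0, -0.43, 1, 0, 0, -1, 0, 0, 0, 1],
)

```text
clock: 23.1
position: [0.5881, -0.2503, 0.0842]
eef_rot: [0.003, 3.141, -0.001]
contact_force: [-0.1, -0.1, 0.6]
grip_width: 0.0849
grip_force: 0.0
```

>>> drive_tool(
  increments=[0, 0, -1, 0, 0, 0, 1, 0, 0, -0.5, 0, 0, 0, 1, 0.5, 1, 0, 0, 0, 0, 1, 0.5, 1, 0, 0, 0, 0, 1, 0.5, 1, 0, 0, 0, 0, 1],
)

```text
clock: 23.72
position: [0.5499, -0.1742, 0.1198]
eef_rot: [-0.004, -3.141, -0.0]
contact_force: [0.2, -0.2, 0.9]
grip_width: 0.0855
grip_force: 0.0
```

```bash
python3 go.py .502 -.078 .037 90;  python3 - <<'E'
from h import *
s=snap('top');W=world(s)
def f(n,x,y,z0,z1,r):
    m=(W[...,2]>z0)&(W[...,2]<z1)&(abs(W[...,0]-x)<r)&(abs(W[...,1]-y)<r)
    p=W[m];print(n,len(p),cv2.minAreaRect((p[:,:2]*1000).astype(np.float32)) if len(p)>3 else 0)
f('cup',.502,-.078,.055,.075,.05);f('hinge',.588,-.25,.016,.026,.045);f('die',.612,.245,.02,.03,.03)
cv2.imwrite('pics/t2.png',cv2.resize(s['color'][100:250,90:390,::-1],None,fx=2.6,fy=2.6))
E
```

```text
t 23.73 pos [ 0.5499 -0.1742  0.1198] j [-0.52  0.28  1.7   0.    1.16 -2.08] grip 0.0855 0.0
turn [ 0.   -0.   -0.01] shift in final frame [1.92 3.85 3.31] in present frame [1.92 3.84 3.31]
cup 0 0
hinge 0 0
die 76 ((612.2755737304688, 245.88316345214844), (18.944181442260742, 19.360708236694336), 87.74130249023438)
```

View pics/t2.png

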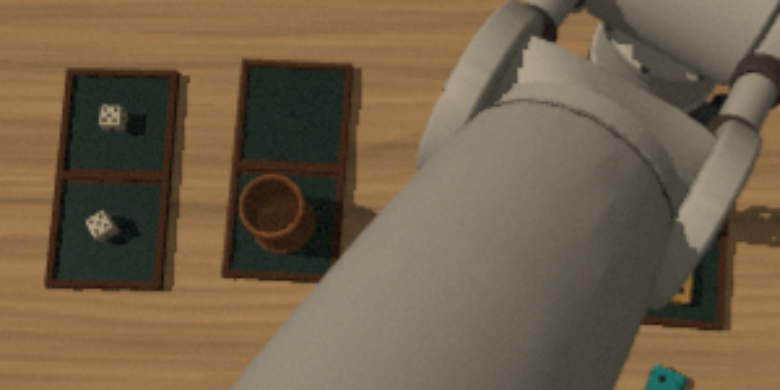

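The die sits mid back place at (112,117). The arm hides the mat and hinge tray from the top camera, so I regrasp the cup where I left it.

>>> drive_tool(
  increments=[0.48, 0.96, 0, 0, 0, 0, 1, 0.48, 0.96, 0, 0, 0, 0, 1, 0.48, 0.96, 0, 0, 0, 0, 1, 0.48, 0.96, 0, 0, 0, 0, 1, 0, 0, 0.8, 0, 0, 0, 1],
)

```text
clock: 24.4
position: [0.5033, -0.078, 0.101]
eef_rot: [0.001, 3.139, -0.002]
contact_force: [0.2, -0.9, 0.6]
grip_width: 0.0849
grip_force: 0.0
```

>>> drive_tool(
  increments=[0, 0, 0.8, 0, 0, 0, 1, 0, 0, 0.8, 0, 0, 0, 1, 0, 0, 0.6, 0, 0, 0, 1, 0, 0, 0.3, 0, 0, 0, 1, 0, 0, 0, 0, 0, 0, 1],
  newtons=40,
)

```text
clock: 25.02
position: [0.5025, -0.0789, 0.0371]
eef_rot: [-0.003, -3.141, -0.0]
contact_force: [0.1, 0.4, 0.3]
grip_width: 0.0853
grip_force: 0.0
```

>>> drive_tool(
  increments=[0, 0, 0, 0, 0, 0, 0.4, 0, 0, 0, 0, 0, 0, 0.4, 0, 0, 0, 0, 0, 0, 0.4, 0, 0, 0, 0, 0, 0, 0.4, 0, 0, 0, 0, 0, 0, 0.4],
)

```text
clock: 25.65
position: [0.5036, -0.0793, 0.0384]
eef_rot: [0.003, 3.14, -0.001]
contact_force: [-0.7, 0.4, 6.8]
grip_width: 0.0529
grip_force: 42.3
```

```bash
python3 go.py .622 .088 .0387 90
```

```text
t 25.65 pos [ 0.5036 -0.0793  0.0384] j [-0.39  0.25  1.93  0.    0.96 -1.96] grip 0.0529 42.3
turn [-0.    0.01 -0.01] shift in final frame [-4.73  6.69 -0.01] in present frame [-4.72  6.7  -0.01]
```

>>> drive_tool(
  increments=[0, 0, 0, 0, 0, 0, 0.4, 0, 0, -0.5, 0, 0, 0, 0.4, 0, 0, -1, 0, 0, 0, 0.4, 0, 0, -1, 0, 0, 0, 0.4, 0, 0, -1, 0, 0, 0, 0.4],
)

```text
clock: 26.28
position: [0.5024, -0.0788, 0.1259]
eef_rot: [-0.003, -3.141, -0.0]
contact_force: [0.0, 0.9, -0.5]
grip_width: 0.0529
grip_force: 42.1
```

>>> drive_tool(
  increments=[-0.95, 0.95, 0, 0, 0, 0, 0.4, -0.95, 0.95, 0, 0, 0, 0, 0.4, -0.95, 0.95, 0, 0, 0, 0, 0.4, -0.95, 0.95, 0, 0, 0, 0, 0.4, -0.93, 0.95, 0, 0, 0, 0, 0.4],
)

```text
clock: 26.9
position: [0.6217, 0.0405, 0.1251]
eef_rot: [-0.003, -3.141, -0.0]
contact_force: [-0.5, -0.9, -1.4]
grip_width: 0.0527
grip_force: 42.1
```

>>> drive_tool(
  increments=[0, 0.97, 0, 0, 0, 0, 0.4, 0, 0.97, 0, 0, 0, 0, 0.4, 0, 0, 0.9, 0, 0, 0, 0.4, 0, 0, 0.9, 0, 0, 0, 0.4, 0, 0, 0.8, 0, 0, 0, 0.4],
)

```text
clock: 27.52
position: [0.621, 0.0882, 0.0591]
eef_rot: [-0.003, -3.141, -0.0]
contact_force: [-0.1, 0.4, -0.2]
grip_width: 0.0528
grip_force: 42.1
```

>>> drive_tool(
  increments=[0, 0, 0.3, 0, 0, 0, 0.4, 0, 0, 0.2, 0, 0, 0, 0.4, 0, 0, 0, 0, 0, 0, 0.4],
)

```text
clock: 27.9
position: [0.6216, 0.088, 0.0476]
eef_rot: [0.004, 3.141, -0.0]
contact_force: [0.3, -0.2, -0.3]
grip_width: 0.0528
grip_force: 42.1
```

```bash
python3 go.py .622 .088 .0387 90
```

```text
t 27.9 pos [0.6216 0.088  0.0476] j [-0.05  0.5   1.58  0.    1.07 -1.62] grip 0.0528 42.1
turn [-0.    0.   -0.01] shift in final frame [-0.02 -0.    0.36] in present frame [-0.02 -0.    0.36]
```

>>> drive_tool(
  increments=[0, 0, 0.15, 0, 0, 0, 0.4, 0, 0, 0.1, 0, 0, 0, 0.4, 0, 0, 0, 0, 0, 0, 0.4],
)

```text
clock: 28.28
position: [0.6212, 0.0881, 0.0409]
eef_rot: [-0.004, -3.141, -0.0]
contact_force: [0.4, 0.6, -0.4]
grip_width: 0.053
grip_force: 42.1
```

>>> drive_tool(
  increments=[0, 0, 0.05, 0, 0, 0, 0.4, 0, 0, 0, 0, 0, 0, 0.4],
)

```text
clock: 28.52
position: [0.6215, 0.0881, 0.0404]
eef_rot: [0.003, 3.141, -0.0]
contact_force: [-2.3, 0.1, 3.5]
grip_width: 0.0528
grip_force: 42.3
```

Contact, so I release, rise and back away.

>>> drive_tool(
  increments=[0, 0, 0, 0, 0, 0, 1, 0, 0, 0, 0, 0, 0, 1, 0, 0, 0, 0, 0, 0, 1, 0, 0, -0.3, 0, 0, 0, 1, 0, 0, -1, 0, 0, 0, 1],
)

```text
clock: 29.15
position: [0.62, 0.0881, 0.0714]
eef_rot: [-0.004, -3.138, -0.0]
contact_force: [0.1, 0.4, 0.1]
grip_width: 0.0855
grip_force: 0.0
```

>>> drive_tool(
  increments=[0, 0, -1, 0, 0, 0, 1, 0, 0, -1, 0, 0, 0, 1, 0, 0, -1, 0, 0, 0, 1, 0, 0, -1, 0, 0, 0, 1, 0, 0, -1, 0, 0, 0, 1],
)

```text
clock: 29.78
position: [0.6214, 0.0881, 0.1988]
eef_rot: [0.003, 3.141, -0.0]
contact_force: [-0.1, 0.4, 0.5]
grip_width: 0.0855
grip_force: 0.0
```

>>> drive_tool(
  increments=[1, -0.8, 0, 0, 0, 0, 1, 1, -0.8, 0, 0, 0, 0, 1, 1, -0.8, 0, 0, 0, 0, 1, 1, -0.8, 0, 0, 0, 0, 1, 1, -0.8, 0, 0, 0, 0, 1],
)

```text
clock: 30.4
position: [0.4954, -0.0122, 0.1979]
eef_rot: [0.003, 3.141, -0.001]
contact_force: [-0.4, 0.4, -0.3]
grip_width: 0.0856
grip_force: 0.0
```

>>> drive_tool(
  increments=[1, 0, 0, 0, 0, 0, 1, 1, 0, 0, 0, 0, 0, 1, 1, 0, 0, 0, 0, 0, 1, 1, 0, 0, 0, 0, 0, 1, 0, 0, 0, 0, 0, 0, 1],
)

```text
clock: 31.02
position: [0.3955, -0.0114, 0.1977]
eef_rot: [0.004, 3.14, -0.001]
contact_force: [0.4, 0.8, 0.2]
grip_width: 0.0853
grip_force: 0.0
```

```bash
python3 - <<'E'
from h import *
s=snap('top');W=world(s)
def f(n,x,y,z0,z1,r):
    m=(W[...,2]>z0)&(W[...,2]<z1)&(abs(W[...,0]-x)<r)&(abs(W[...,1]-y)<r)
    p=W[m];print(n,len(p),cv2.minAreaRect((p[:,:2]*1000).astype(np.float32)) if len(p)>3 else 0, np.median(p[:,2]))
f('cupS',.622,.088,.06,.08,.045);f('cupF',.522,.092,.06,.08,.045);f('hS',.588,-.25,.016,.026,.045);f('hF',.488,-.2457,.016,.026,.045);f('dS',.612,.245,.02,.03,.03);f('dF',.5145,.2474,.02,.03,.03)
cv2.imwrite('pics/t3.png',cv2.resize(s['color'][100:250,90:390,::-1],None,fx=2.6,fy=2.6))
s=snap('scene')
cv2.imwrite('pics/s3.png',cv2.resize(s['color'][130:300,150:420,::-1],None,fx=2.9,fy=2.9))
print(manip.sense()['contact_force'],manip.sense()['position'])
E
```

```text
cupS 135 ((623.9389038085938, 86.9102554321289), (53.38994216918945, 43.03142166137695), 56.37608337402344) 0.06704092335380123
cupF 0 0 nan
hS 329 ((587.9458618164062, -247.90182495117188), (29.99142837524414, 60.13153839111328), 86.21234893798828) 0.019469124277933528
hF 345 ((487.9305114746094, -245.57119750976562), (29.88385772705078, 60.00910568237305), 86.32896423339844) 0.01950913408111511
dS 75 ((612.5938110351562, 246.05581665039062), (18.634140014648438, 19.66357421875), 88.31765747070312) 0.024867655051208686
dF 75 ((514.6453857421875, 247.68411254882812), (19.273069381713867, 19.46711540222168), 32.68890380859375) 0.02479609499541844
[-0.46797337  0.03064264  0.32460827] [ 0.39682598 -0.01159384  0.19793004]
  return _methods._mean(a, axis=axis, dtype=dtype,
  ret = ret.dtype.type(ret / rcount)
```

View pics/t3.png

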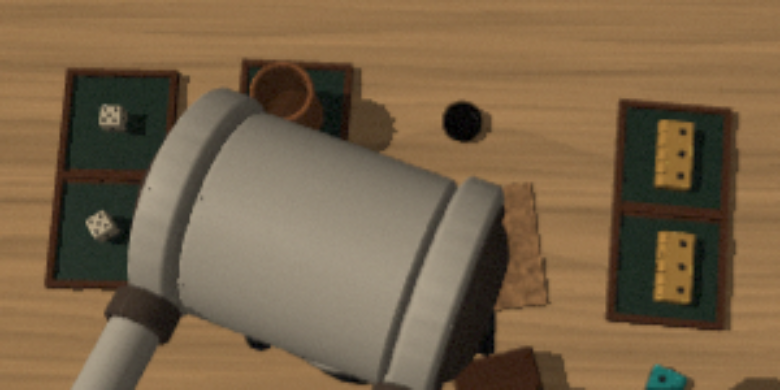

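View pics/s3.png

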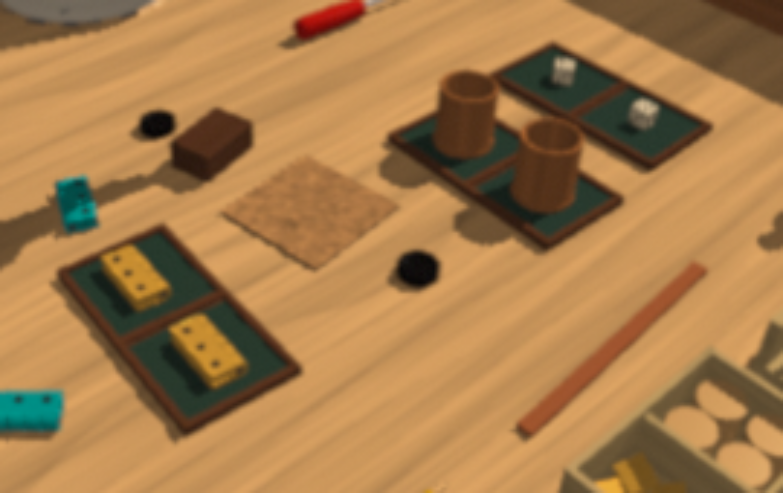

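The pictures show the pairs matched: cups at (465,115) and (547,165), hinges at (135,275) and (207,350), dice at (565,70) and (643,112) in the scene crop. All are upright or flat and near the place centres, with the arm clear. I'm handing in the job.

```bash
python3 -c "
from plant import manip
print(manip.close_job())"
```

```text
the job is handed in; nothing more can be done
None
```

I moved the cup, hinge and die into the back places beside their mates and handed the job in at about 31 s; the last images showed each within about 3 mm of its place's middle and the front hinge and die unmoved, but the arm hid the front cup from the top camera, so it was only checked by eye in the other view, and no verdict came back.

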